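# Load the pull-out utensil arm and hold it out

### The arm

A 6-joint arm with a two-finger parallel gripper is mounted at the origin on the work surface. World frame = base frame: x ahead of the robot, y to its left, z up, the work surface at z = 0. Lengths are in mm, angles in degrees, forces in N, time in s.
With the tool pointing down it reaches from about 275 to 725 mm from the base axis. Payload 15.9 kg.
Tool frame: the origin (TCP) lies on the centre line of the jaws, within the pads' length; the fingertips stand 22 mm ahead of it and the grasp point (between the pads) lies 3 mm ahead of it (robot.tips_ahead is the distance from the TCP to the fingertips, in mm); z points along the fingers, y is the line along which they close (so a half turn about z gives the same grasp; the last joint's range is limited). The gripper opens to 85 mm and grips with 20 to 120 N. Pads are 22 mm wide; open, the fingers measure 114 mm over their backs; the gripper's body (76 mm by 85 mm) begins 54 mm behind the grasp point. The pads swing forward as they close: fully open they stand 13 mm farther back than shut.
Start: joints at [-70.015, 12.198, -1.971, 75.831, 0, 90], TCP at [170.878, -469.879, 253.306] pointing down, gripper open.
Joint ranges: [-170.91, 170.91], [-42.67, 98.43], [-65.05, 77.54], [-120.47, 116.71], [-90, 82.35], [-180, 180]. Speed limits (degrees/s): [108.29, 108.29, 136.94, 147.25, 180, 180].

### API

Orientations are given as [roll, pitch, yaw] about the fixed x, y, z axes, in that order (R = Rz(yaw) Ry(pitch) Rx(roll)).
In Python, from plant import robot, viewer, job gives the robot as it stands.
- The arm moves only by the tool servo_tool, never from a script. Its argument "rows" is a list that holds one entry, the list of rows, each a list of 6 numbers: the shift along the tool's x, y, z in units of 50 cm (1.0 is 50 cm), then the turn, a rotation vector about the tool's x, y, z in units of 360 degrees (1.0 is 360 degrees). A call has 1 to 5 rows; each row is the pose to reach, as a shift and turn from the pose commanded when the call began, along the tool's axes at that moment, turning the shorter way round; what a row does not reach only later rows make up. A row lasts 1/10 s, in which the tool goes at most 50 mm and 8.59 degrees, less where a joint would pass 70% of its speed; a pose out of reach is approached as far as the arm can. A call with a number of a shift or a turn outside -1 to 1 is refused whole. A call with a gripper value outside its range is refused whole. "fingers" is the opening, from 0 (shut) to 1 (fully open), set as the call begins (left out, the last holds). The fingers move at their own pace and stop on an object; "force" is the grip in N (left out, the last holds). Time passes only in rows, so rows that repeat a pose let the fingers close. It gives the time, the measured TCP pose, the force, the opening and the grip force at its end, in the units of the state.
- robot.read_state(): the state, without advancing time (a new reading comes with each control period).
- viewer.grab_frame(name): name is "scene" or "top" or "wrist"; returns the picture (420x560x3 uint8, red, green, blue); there is no depth.
- viewer.camera_info(name): a dict with "K" (3x3 intrinsics, pixels), "rvec" (rotation vector, rad) and "tvec" (3), from world to camera coordinates, as OpenCV has them; the wrist camera has in their place "mount" (4x4, takes a point from camera to tool coordinates, whose origin is the TCP and whose axes are the flange's). Camera axes: x right, y down, z forward; pixel columns grow to the right and rows downward; lengths in mm; the calibration is good to about 2 mm. A picture is of the moment at which its call begins: read the wrist's pose just before it. camera_info takes no time and is no camera call.
- job.hand_in(): hands the job in; it is judged then, once.
The state is a dict: "clock": time; "joints": joint angles; "joint_vel": joint speeds; "tau": joint torques, N m; "eef_pos": TCP position; "tcp_rot": TCP orientation; "ft_force": force on the tool from outside, world axes, zero at the start; "torque": the same for the moment, N m; "finger_gap": opening from 0.0 (shut) to 1.0 (fully open); "grasp_force": force on a finger pad.
Only numpy, scipy, OpenCV 4.12 (cv2) and the standard library are available. Lean on these libraries where they do the work, as an engineer would, in place of code of your own. Each camera call takes 0.05 s, during which the arm holds its last target. There are 200 camera calls.

### The job

Lift the bench scraper out of its wooden stand, slide its blade edgewise down into the slot of the pull-out utensil arm until it is fully home, and let go of it. Then squeeze the button on the arm's grip sleeve and, keeping it squeezed, pull the arm out past its first stop to its second stop at the end of its travel, with the scraper still home in the slot. Finish while still holding the arm fully out by its sleeve with the button squeezed (a spring would draw it back); do not disturb the jar, the grinder or the garlic press.

Things in the scene. Friction and masses are not known exactly. Their poses are not given: they have to be found in the camera images.
- scraper_handle (a point): Centre of the loose bench scraper's dark wooden handle, the point to grip: handle 100 mm long (x), 20 mm thick (y), 26 mm tall (z). Below it hangs an upright flat steel blade 100 mm long, 4 mm thick, 70 mm tall; its lower edge is 83 mm below this point. Same either way round; about 240 g. At the start it stands 25 mm deep in the stand's slot.
- scraper: The whole scraper; origin at the middle of the blade's lower edge, 83 mm below the handle centre; x along the blade, y across it, z up.
- stand: Fixed dark wooden block 140 x 60 x 40 mm in which the scraper stands; origin at the centre of its underside; slot along its x axis, 6 mm wide and 25 mm deep.
- base: Fixed part of the pull-out utensil arm: steel foot 90 mm wide, y -130 to +20 mm, carrying a level outer tube 38 mm in diameter, y -115 to +34 mm, axis 90 mm above the worktop. Origin on the worktop under the tube. The inner tube with sleeve and slotted head pulls out along the base's +y.
- sleeve: Black grip sleeve on the inner tube; origin at its centre, 90 mm above the worktop; y is the pull direction, z up. 32 mm wide (x), 34 mm tall, 43 mm (y) between two 6 mm flanges 36 mm wide, 38 mm tall. Mid +x face: the button, 22 mm (y) by 20 mm tall, 6 mm proud (38 mm over both). Fingers closing along x at the centre squeeze it in.
- slot_mouth (a point): Centre of the slot's mouth on top of the arm's aluminium head, 100 mm above the worktop, 90 mm along +y from the sleeve centre; moves with the arm. x along the slot, y the pull direction, z up. Head 125 (x) x 28 (y) x 55 mm; slot 105 mm long, 8 mm wide, 45 mm deep, 3 mm chamfer. With the blade on the slot's floor the handle centre is 38 mm above here.
- pullout (a joint): How far the arm is out, m: 0 home and locked (1.5 mm play), 0.050 first stop, 0.100 second stop, the end of travel. Moves only while the button is pressed; let go beyond the first stop, it springs back and latches there (0.042 to 0.052). No latch at the second: a spring draws it home with 4 N at 0 rising to 8 N at 0.100.
- release (a joint): How far the sleeve's button is pressed in, m: 0 out, 0.006 fully in, flush with the sleeve. It frees the arm beyond about 0.004. It takes 3 N to start and 7 N fully in.
- jar: Bystander: loose clear glass jar with a flip-top lid, 75 mm across, 114 mm tall; origin at the centre of its underside.
- grinder: Bystander: loose blue plastic grinder with twist head, 52 mm across, 127 mm tall; origin at the centre of its underside.
- press: Bystander: loose folding garlic press of brushed aluminium lying on the worktop, 151 mm long (x -100 to +51 mm), 40 mm wide, 24 mm tall; origin on its underside.

How it is judged (in metres and radians):
On the way, in this order (a step that is already met when the one before it is completed fails the run):
1. scraper fully home in the arm's slot and let go, arm still home (z of scraper_handle in the frame of slot_mouth between 0.033 and 0.042 m and x of scraper_handle in the frame of slot_mouth between -0.006 and 0.006 m and y of scraper_handle in the frame of slot_mouth between -0.009 and 0.009 m and angle between the x axis of scraper_handle and the x axis of slot_mouth, either way round below 0.1 rad and angle between scraper_handle's own z axis and vertical below 0.15 rad and contact force between the fingers and scraper below 0.2 N and value of joint pullout below 0.006 m), for 0.2 s.
2. button squeezed in with the arm still home (value of joint release above 0.0042 m and value of joint pullout below 0.02 m and contact force between the fingers and sleeve above 1 N), for 0.05 s.
3. arm held out at its second stop, scraper still home (z of scraper_handle in the frame of slot_mouth between 0.033 and 0.042 m and x of scraper_handle in the frame of slot_mouth between -0.006 and 0.006 m and y of scraper_handle in the frame of slot_mouth between -0.009 and 0.009 m and angle between the x axis of scraper_handle and the x axis of slot_mouth, either way round below 0.1 rad and angle between scraper_handle's own z axis and vertical below 0.15 rad and value of joint pullout above 0.092 m and value of joint release above 0.0042 m and contact force between the fingers and sleeve above 3 N), for 0.3 s.
At the end, for the whole second after the job is handed in: Arm out over 92 mm (stop at 100) and still, button in over 4.2 mm, fingers on the sleeve with over 3 N; scraper untouched, handle centre 33 to 42 mm above the slot mouth, within 6 mm along and 9 mm across, aligned to 0.10 rad, upright to 0.15 rad (all of step 3 and contact force between the fingers and scraper below 0.2 N and velocity of joint pullout between -0.02 and 0.02 m/s); the arm keeps its last pose, push and grip.
It fails at once if a bystander is pushed more than 20 mm or tipped (distance of any of jar, grinder, press from where it was at the start of the episode above 0.02 m or angle between any of jar, grinder, press's own z axis and vertical above 0.4 rad).
It also fails if it takes over 48 s, if anything falls off the work surface, if the arm or the gripper's body presses on something with over 40 N, if the wrist force passes 120 N, or if a joint passes its speed limit or range.

## Working session

There is one attempt and no reset: what is moved stays moved. The work goes in short steps, Python scripts to look and compute and a tool call to move; the robot and the scene stay as the last step left them, time stands still between calls to the robot, and variables do not carry over. Pictures are saved under pics/ and viewed, at most 10 in all, crops included, and the job is handed in when it is done.

Besides the shell and the picture viewer there is one more tool, called as name(argument=value, ...) on one line, values as JSON. servo_tool: Moves the arm, as the interface text tells. Its arguments: {"type":"object","properties":{"rows":{"type":"array","items":{"type":"array","items":{"type":"array","items":{"type":"number","minimum":-1,"maximum":1}}}},"fingers":{"type":"number"},"force":{"type":"number"}},"required":["rows"]}

```bash
mkdir -p pics; ls; python3 - <<'E'
from plant import robot, viewer, job
import cv2
for n in ("scene","top"):
    f=viewer.grab_frame(n); cv2.imwrite(f"pics/{n}0.png",cv2.resize(f[:,:,::-1],(800,600),interpolation=cv2.INTER_CUBIC))
    print(n,viewer.camera_info(n))
print(viewer.camera_info("wrist")); print(robot.read_state())
E
```

```text
pics
scene {'K': array([[443.27190246,   0.        , 270.81109153],
       [  0.        , 443.27190246, 213.70154961],
       [  0.        ,   0.        ,   1.        ]]), 'rvec': array([ 2.08329025,  1.49624348, -0.4934093 ]), 'tvec': array([-215.89242618, -385.82043447, 1465.51669758])}
top {'K': array([[479.15377995,   0.        , 279.67851317],
       [  0.        , 479.15377995, 208.72596171],
       [  0.        ,   0.        ,   1.        ]]), 'rvec': array([ 2.10074149, -2.14489898,  0.17306832]), 'tvec': array([  21.17891453,  628.31179294, 1029.17597957])}
{'K': array([[355.57713216,   0.        , 276.37813686],
       [  0.        , 355.57713216, 208.69527415],
       [  0.        ,   0.        ,   1.        ]]), 'mount': array([[ 1.00038190e-03, -9.52719409e-01, -3.03849844e-01,
         7.74380597e+01],
       [ 9.99999450e-01,  8.57782234e-04,  6.02783152e-04,
        -1.11202198e+00],
       [-3.13646210e-04, -3.03850280e-01,  9.52719743e-01,
        -1.22111227e+02],
       [ 0.00000000e+00,  0.00000000e+00,  0.00000000e+00,
         1.00000000e+00]])}
{'clock': 0.1, 'joints': array([-7.00151424e+01,  1.22207136e+01, -2.00484149e+00,  7.58318088e+01,
       -1.33225565e-03,  8.99982097e+01]), 'joint_vel': array([-0.00391886, -0.09612082,  0.12498143, -0.07455495,  0.06993944,
       -0.03650125]), 'tau': array([ 3.72287337e-03, -6.87249041e+01,  4.87806880e+01,  1.22687113e-02,
        3.50700657e-04,  1.36086820e-05]), 'eef_pos': array([ 170.77959967, -469.61918559,  252.87535776]), 'tcp_rot': array([-1.79942636e+02,  1.33046260e-03,  1.99866492e+01]), 'ft_force': array([ 0.03314921,  0.24197741, -0.22010055]), 'torque': array([-0.07069054, -0.0567655 , -0.00828398]), 'grasp_force': 0.0, 'finger_gap': 1.002522843374985}
```

View pics/scene0.png

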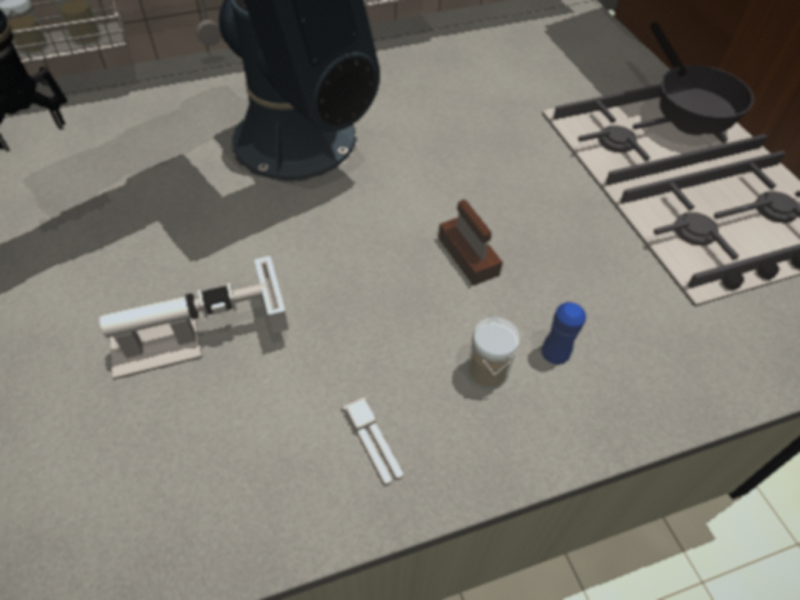

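View pics/top0.png

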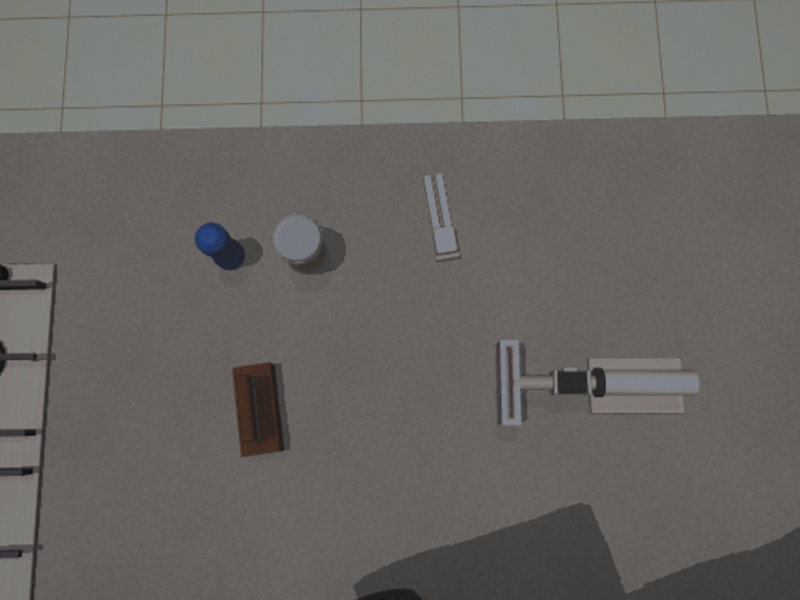

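The top view shows the scraper handle at about (262,408), the stand at (257,409), the arm head at (511,383), the sleeve at (572,382) and the outer tube ending at (698,382). The jar is at (298,240), the grinder at (212,238) and the press at (442,217). I'll enlarge crops of the scraper and the arm.

```bash
cat > h.py <<'E'
import numpy as np, cv2
from plant import robot, viewer, job
from scipy.spatial.transform import Rotation as R
def cam(n, st=None):
    c=viewer.camera_info(n); K=c["K"]
    if n=="wrist":
        T=np.eye(4); T[:3,:3]=R.from_euler('xyz',st["tcp_rot"],degrees=True).as_matrix(); T[:3,3]=st["eef_pos"]
        W=T@c["mount"]; return K,W[:3,:3],W[:3,3]
    r=cv2.Rodrigues(c["rvec"])[0]; return K,r.T,-r.T@c["tvec"]
def at_z(C,uv,z):
    K,Rm,o=C; d=Rm@np.linalg.inv(K)@np.array([*uv,1.]); return o+d*(z-o[2])/d[2]
def proj(C,p):
    K,Rm,o=C; q=K@(Rm.T@(np.asarray(p,float)-o)); return q[:2]/q[2]
E
python3 - <<'E'
from h import *
C=cam("top")
s=.7
for n,uv,z in [("handle",(262,408),98),("h_a",(258,377),111),("h_b",(265,441),111),("stand",(257,409),40),("head",(511,383),100),("headA",(510,342),100),("headB",(511,424),100),("sleeve",(572,382),107),("tubeend",(698,382),109),("jar",(298,240),114),("grin",(212,238),127),("press",(442,217),20)]:
    print(n,at_z(C,np.array(uv)*s,z).round(1))
f=viewer.grab_frame("top")
a=f[240:330,150:250]; b=f[225:310,340:500]
cv2.imwrite("pics/c1.png",np.hstack([cv2.resize(a,(500,450),interpolation=cv2.INTER_CUBIC)])[:,:,::-1])
cv2.imwrite("pics/c2.png",cv2.resize(b,(800,425),interpolation=cv2.INTER_CUBIC)[:,:,::-1])
E
```

```text
handle [460.1 214.9  98. ]
h_a [505.1 218.8 111. ]
h_b [412.3 207.  111. ]
stand [459.9 235.2  40. ]
head [ 489.3 -155.2  100. ]
headA [ 550.4 -156.6  100. ]
headB [ 429.6 -152.3  100. ]
sleeve [ 488.6 -243.7  107. ]
tubeend [ 484.8 -426.9  109. ]
jar [711.7 160.5 114. ]
grin [714.4 288.4 127. ]
press [771.2 -65.1  20. ]
```

View pics/c1.png

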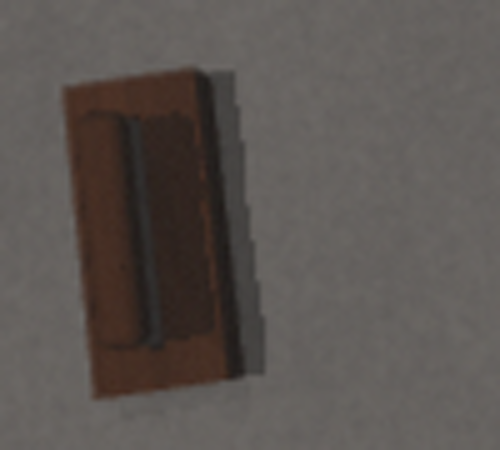

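View pics/c2.png

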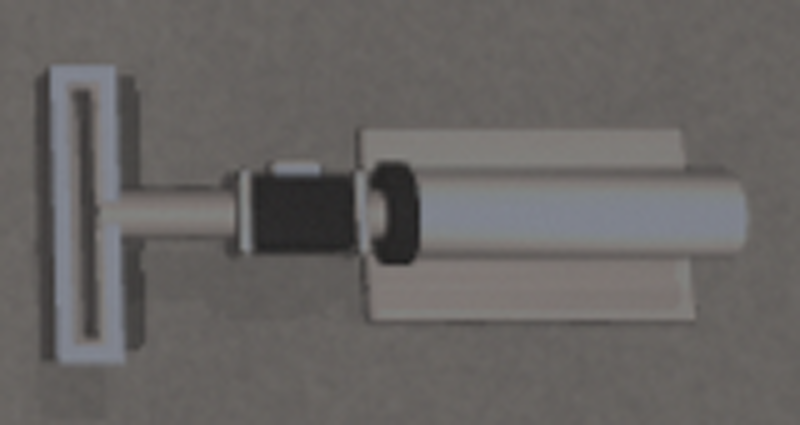

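Crop 1: the handle's top runs from (102,113) to (124,344) in crop pixels. Crop 2: the head's corners are at (50,67), (115,67), (125,362) and (58,362), and the sleeve's centre is near (303,213), with the button on its +x side. I'll refine these with the wrist camera, arm first.

```bash
cat >> h.py <<'E'
def plan(pos,yaw,st=None):
    st=st or robot.read_state(); R0=R.from_euler('xyz',st["tcp_rot"],degrees=True); R1=R.from_euler('xyz',[180,0,yaw],degrees=True)
    d=R0.inv().apply(np.array(pos)-st["eef_pos"]); t=(R0.inv()*R1).as_rotvec(degrees=True)
    print("mm",d.round(1),"units",(d/500).round(4),(t/360).round(4),"dist",np.linalg.norm(d).round(),"yaw",np.linalg.norm(t).round(1))
E
python3 - <<'E'
from h import *
plan([489,-200,260],0)
C=cam("top")
def p(u,v,z): return at_z(C,(340+u/5,225+v/5),z)
q=[p(u,v,100) for u,v in [(50,67),(115,67),(125,362),(58,362)]]
print(np.mean(q,0).round(1)); print(p(110,213,95),p(745,213,109))
E
```

```text
mm [ 391.2 -144.7   -6.9] units [ 0.7824 -0.2894 -0.0139] [-0.0001  0.      0.0555] dist 417.0 yaw 20.0
[ 490.4 -154.6  100. ]
[ 490.46107707 -165.08147484   95.        ] [ 484.38082596 -427.71860568  109.        ]
```

servo_tool(rows=[[[0.08,-0.03,0,0,0,0.01],[0.16,-0.06,0,0,0,0.02],[0.24,-0.09,0,0,0,0.03],[0.32,-0.12,0,0,0,0.04],[0.4,-0.15,0,0,0,0.05]]], fingers=1)

```text
clock: 0.65
eef_pos: [334.2, -329.7, 253.2]
tcp_rot: [-180.0, 0.0, 1.8]
ft_force: [0.6, -0.9, -0.0]
finger_gap: 1.004
grasp_force: 0.0
```

```bash
python3 - <<'E'
from h import *
plan([489,-200,260],0)
E
```

```text
mm [ 158.9 -124.7   -6.8] units [ 0.3177 -0.2494 -0.0135] [-0.      0.      0.0051] dist 202.0 yaw 1.8
```

servo_tool(rows=[[[0.08,-0.062,0,0,0,0.001],[0.16,-0.124,0,0,0,0.003],[0.24,-0.19,-0.01,0,0,0.005],[0.318,-0.25,-0.014,0,0,0.005],[0.318,-0.25,-0.014,0,0,0.005]]])

```text
clock: 1.15
eef_pos: [491.0, -197.0, 259.8]
tcp_rot: [-179.9, -0.0, 0.5]
ft_force: [-1.6, 0.1, -0.4]
finger_gap: 0.996
grasp_force: 0.0
```

```bash
python3 - <<'E'
from h import *
import json
st=robot.read_state(); f=viewer.grab_frame("wrist"); np.save("pics/w1.npy",f)
json.dump({k:list(st[k]) for k in("eef_pos","tcp_rot")},open("w1.json","w"))
cv2.imwrite("pics/w1.png",cv2.resize(f,(800,600),interpolation=cv2.INTER_CUBIC)[:,:,::-1])
plan([460,215,230],7)
E
```

```text
mm [ -26.5 -413.6   30. ] units [-0.0529 -0.8272  0.0599] [-0.0001  0.0001 -0.0183] dist 416.0 yaw 6.6
```

View pics/w1.png

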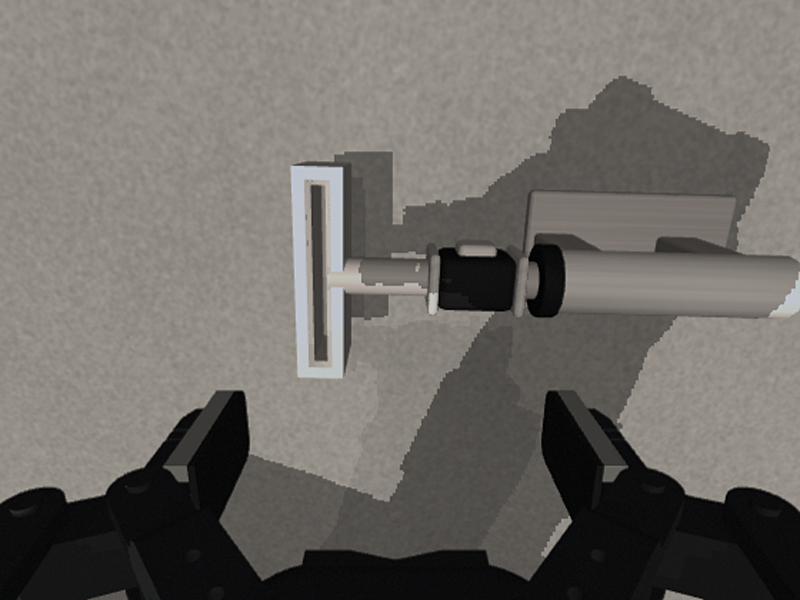

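The wrist view shows the head's top-face corners at (292,167), (344,167), (343,377) and (297,377), with the slot from about (317,180) to (321,366). The sleeve lies between flanges at x=434 and x=520, centred near row 280.

```bash
python3 - <<'E'
from h import *
import json
st=json.load(open("w1.json")); C=cam("wrist",st); print(st)
q=[at_z(C,np.array(p)*.7,100) for p in [(292,167),(344,167),(343,377),(297,377)]]
for x in q: print(x.round(1))
m=np.mean(q,0); print("centre",m.round(1)); d=(q[0]+q[1]-q[2]-q[3]); print("ang",np.degrees(np.arctan2(d[1],d[0])))
a,b=at_z(C,(317*.7,181*.7),100),at_z(C,(321*.7,366*.7),100); print("slot",a,b,(a+b)/2,np.degrees(np.arctan2(*(a-b)[1::-1])))
print("flanges",at_z(C,(434*.7,277*.7),109),at_z(C,(521*.7,280*.7),109))
f=np.load("pics/w1.npy"); a=f[105:275,195:255]; b=f[155:240,285:410]
cv2.imwrite("pics/c3.png",np.hstack([cv2.resize(a,(212,600),interpolation=cv2.INTER_CUBIC),cv2.copyMakeBorder(cv2.resize(b,(588,400),interpolation=cv2.INTER_CUBIC),0,200,0,0,cv2.BORDER_CONSTANT)])[:,:,::-1])
E
```

```text
{'eef_pos': [490.9994669992444, -197.0378385744363, 259.83363887915647], 'tcp_rot': [-179.9445491057537, -0.016618861432788238, 0.45723299754256075]}
[ 551.8 -140.2  100. ]
[ 552.1 -168.2  100. ]
[ 427.2 -164.9  100. ]
[ 427.  -136.7  100. ]
centre [ 489.5 -152.5  100. ]
ang -1.5508454726000918
slot [ 544.57360242 -153.40038515  100.        ] [ 434.50428332 -151.70729369  100.        ] [ 489.53894287 -152.55383942  100.        ] -0.8812568848325264
flanges [ 493.64899523 -217.90213862  109.        ] [ 492.35436162 -266.466575    109.        ]
```

View pics/c3.png

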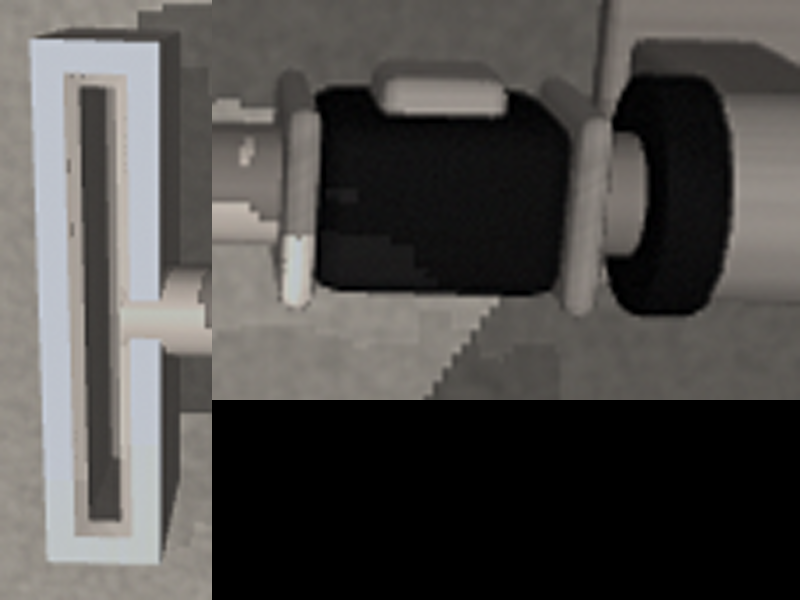

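servo_tool(rows=[[[-0.01,-0.08,0.006,0,0,-0.004],[-0.02,-0.16,0.012,0,0,-0.008],[-0.03,-0.24,0.018,0,0,-0.012],[-0.04,-0.32,0.024,0,0,-0.016],[-0.05,-0.41,0.03,0,0,-0.018]]])

```text
clock: 1.7
eef_pos: [461.1, 4.5, 245.1]
tcp_rot: [180.0, 0.0, 6.6]
ft_force: [1.6, -0.1, -0.8]
finger_gap: 0.996
grasp_force: 0.0
```

```bash
python3 - <<'E'
from h import *
plan([460,215,230],7)
E
```

```text
mm [  23.1 -209.2   15.1] units [ 0.0462 -0.4185  0.0301] [ 0.      0.     -0.0011] dist 211.0 yaw 0.4
```

The crop shows the head's corners at (31,40), (159,40), (160,562) and (48,562), and the chamfer outline at (64,74), (127,74), (131,536) and (76,536). The sleeve's body spans 318–565.

servo_tool(rows=[[[0.01,-0.09,0.006,0,0,0],[0.02,-0.18,0.012,0,0,0],[0.03,-0.27,0.02,0,0,0],[0.04,-0.35,0.03,0,0,-0.001],[0.046,-0.418,0.03,0,0,-0.001]]])

```text
clock: 2.2
eef_pos: [476.1, 99.0, 231.5]
tcp_rot: [-177.8, 0.1, 10.5]
ft_force: [-0.5, -0.6, 0.1]
finger_gap: 1.0
grasp_force: 0.0
```

servo_tool(rows=[[[0,0,0,0,0,0],[0,0,0,0,0,0]]])

```text
clock: 2.4
eef_pos: [475.9, 98.7, 231.9]
tcp_rot: [-177.9, 0.1, 10.5]
ft_force: [-1.4, 0.1, -0.6]
finger_gap: 1.002
grasp_force: 0.0
```

```bash
python3 - <<'E'
from h import *
import json
st=json.load(open("w1.json")); C=cam("wrist",st)
for z,P in[(100,[(31,40),(159,40),(160,562),(48,562)]),(100,[(64,74),(127,74),(131,536),(76,536)])]:
    q=[at_z(C,(195+x/3.533,105+y/3.533),z) for x,y in P]; d=q[0]+q[1]-q[2]-q[3]
    print(np.mean(q,0).round(1),np.degrees(np.arctan2(d[1],d[0])).round(2),np.ptp(q,0).round(1))
print([at_z(C,(285+(x-212)/4.704,155+y/4.704),107).round(1) for x,y in[(318,190),(565,190),(440,100),(440,293)]])
st=robot.read_state(); f=viewer.grab_frame("wrist"); np.save("pics/w2.npy",f); print(st["joints"])
json.dump({k:list(st[k]) for k in("eef_pos","tcp_rot")},open("w2.json","w"))
cv2.imwrite("pics/w2.png",cv2.resize(f,(800,600),interpolation=cv2.INTER_CUBIC)[:,:,::-1])
E
```

```text
[ 489.8 -152.3  100. ] -1.13 [125.7  30.3   0. ]
[ 489.7 -152.3  100. ] -1.13 [111.3  15.9   0. ]
[array([ 492. , -220.9,  107. ]), array([ 492.4, -263. ,  107. ]), array([ 507.9, -240.8,  107. ]), array([ 473.7, -242.8,  107. ])]
[ 10.42098325  10.89854707  -6.71446503  72.47055872   2.14408215
 179.93463011]
```

View pics/w2.png

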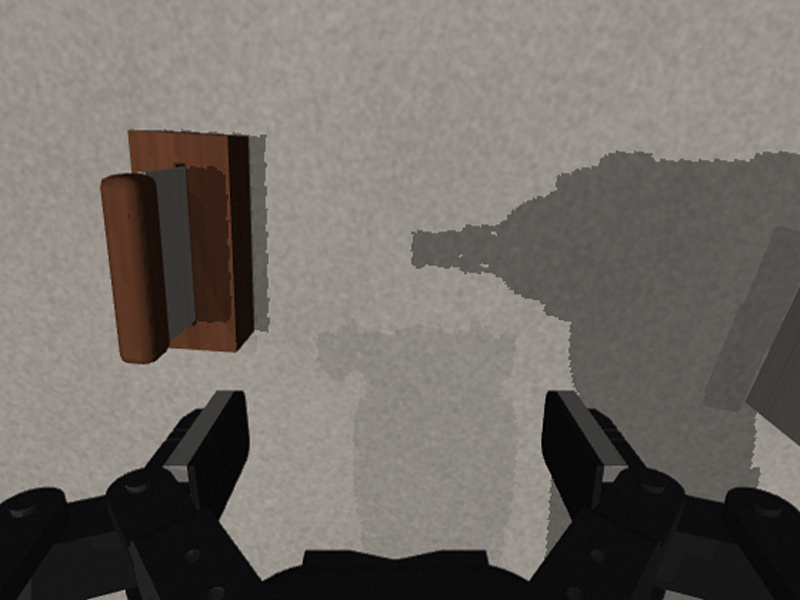

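w2 shows the scraper handle at x 102–152, y 175–362 and the stand to its right. Joint 6 hit its limit at 180, so I'll turn the wrist half a turn (yaw about 187) on the way.

servo_tool(rows=[[[0,0,-0.01,0,0,-0.02],[0,0,-0.02,0,0,-0.04],[0,0,-0.02,0,0,-0.06],[0,0,-0.02,0,0,-0.08],[0,0,-0.02,0,0,-0.1]]])

```text
clock: 2.95
eef_pos: [475.8, 98.6, 242.2]
tcp_rot: [-178.2, -1.2, 46.8]
ft_force: [0.6, 0.0, 0.3]
finger_gap: 1.0
grasp_force: 0.0
```

```bash
python3 - <<'E'
from h import *
import json
C=cam("top"); q=[at_z(C,(150+x/5,240+y/5),111) for x,y in [(80,113),(124,112),(145,343),(102,345)]]; d=q[0]+q[1]-q[2]-q[3]
print([a.round(1) for a in q],np.mean(q,0).round(1),np.degrees(np.arctan2(d[1],d[0])))
st=json.load(open("w2.json")); C=cam("wrist",st)
q=[at_z(C,np.array(a)*.7,40) for a in[(128,130),(229,135),(234,352),(247,135)]]; print([a.round(1) for a in q]); d=q[1]-q[2];print(np.degrees(np.arctan2(d[1],d[0])))
print(robot.read_state()["joints"].round(1)); plan([460,215,230],100)
E
```

```text
[array([508.5, 249.8, 111. ]), array([508.5, 231.1, 111. ]), array([412.8, 220.6, 111. ]), array([412.3, 238.5, 111. ])] [460.5 235.  111. ] 6.50256673705348
[array([525. , 278.7,  40. ]), array([533.4, 218.3,  40. ]), array([393.1, 203.2,  40. ]), array([535.3, 207.7,  40. ])]
6.169833604946356
[ 10.4  10.7  -5.5  73.9   2.2 143.6]
mm [ 73.7 -90.8  16.6] units [ 0.1474 -0.1815  0.0331] [-0.003  -0.0055 -0.1477] dist 118.0 yaw 53.2
```

servo_tool(rows=[[[0.03,-0.04,0.003,0,-0.001,-0.022],[0.06,-0.08,0.006,-0.001,-0.002,-0.044],[0.09,-0.12,0.01,-0.002,-0.003,-0.066],[0.12,-0.16,0.01,-0.003,-0.004,-0.088],[0.16,-0.2,0.01,-0.003,-0.005,-0.11]]])

```text
clock: 3.45
eef_pos: [457.9, 226.4, 242.2]
tcp_rot: [-179.8, -0.0, 86.4]
ft_force: [1.2, -0.2, -0.0]
finger_gap: 1.006
grasp_force: 0.0
```

```bash
python3 - <<'E'
from h import *
print(robot.read_state()["joints"].round(1)); plan([460,235,240],129)
E
```

```text
[ 2.620e+01  1.370e+01 -1.700e+00  7.480e+01  1.000e-01  1.198e+02]
mm [8.7 1.6 2.2] units [0.0174 0.0031 0.0044] [-0.0004 -0.0003 -0.1182] dist 9.0 yaw 42.6
```

servo_tool(rows=[[[0.01,0.003,0.004,0,0,-0.0236],[0.017,0.003,0.004,0,0,-0.0472],[0.017,0.003,0.004,0,0,-0.07],[0.017,0.003,0.004,0,0,-0.094],[0.017,0.003,0.004,0,0,-0.118]]])

```text
clock: 3.95
eef_pos: [460.4, 234.0, 240.0]
tcp_rot: [-179.9, -0.2, 128.9]
ft_force: [0.2, -0.4, -0.1]
finger_gap: 0.999
grasp_force: 0.0
```

servo_tool(rows=[[[0,0,0,0,0,-0.0236],[0,0,0,0,0,-0.0472],[0,0,0,0,0,-0.07],[0,0,0,0,0,-0.094],[0,0,0,0,0,-0.118]]])

```text
clock: 4.45
eef_pos: [460.4, 233.9, 240.0]
tcp_rot: [180.0, -0.2, 171.2]
ft_force: [1.0, 0.3, 0.2]
finger_gap: 1.002
grasp_force: 0.0
```

```bash
python3 - <<'E'
from h import *
print(robot.read_state()["joints"].round(1)); plan([460.5,235,235],186.5)
E
```

```text
[26.8 14.4 -1.1 74.7  0.1 35.6]
mm [0.1 1.1 5. ] units [0.0002 0.0021 0.01  ] [ 0.0002 -0.0005 -0.0424] dist 5.0 yaw 15.3
```

servo_tool(rows=[[[0,0.002,0,0,0,-0.02],[0,0.002,0,0,0,-0.0424],[0,0.002,0,0,0,-0.0424],[0,0.002,0,0,0,-0.0424]]])

```text
clock: 4.85
eef_pos: [460.6, 235.2, 239.9]
tcp_rot: [179.9, -0.2, -174.1]
ft_force: [1.0, -0.6, -0.7]
finger_gap: 0.999
grasp_force: 0.0
```

```bash
python3 - <<'E'
from h import *
import json
st=robot.read_state(); f=viewer.grab_frame("wrist"); np.save("pics/w3.npy",f)
json.dump({k:list(st[k]) for k in("eef_pos","tcp_rot")},open("w3.json","w")); print(st["eef_pos"],st["tcp_rot"])
C=cam("wrist",st); print(proj(C,[460.5,235,98]))
cv2.imwrite("pics/w3.png",cv2.resize(f,(800,600),interpolation=cv2.INTER_CUBIC)[:,:,::-1])
E
```

```text
[460.55117397 235.15212756 239.91595194] [ 1.79906053e+02 -1.78254771e-01 -1.74063384e+02]
[274.60504641 202.06008862]
```

View pics/w3.png

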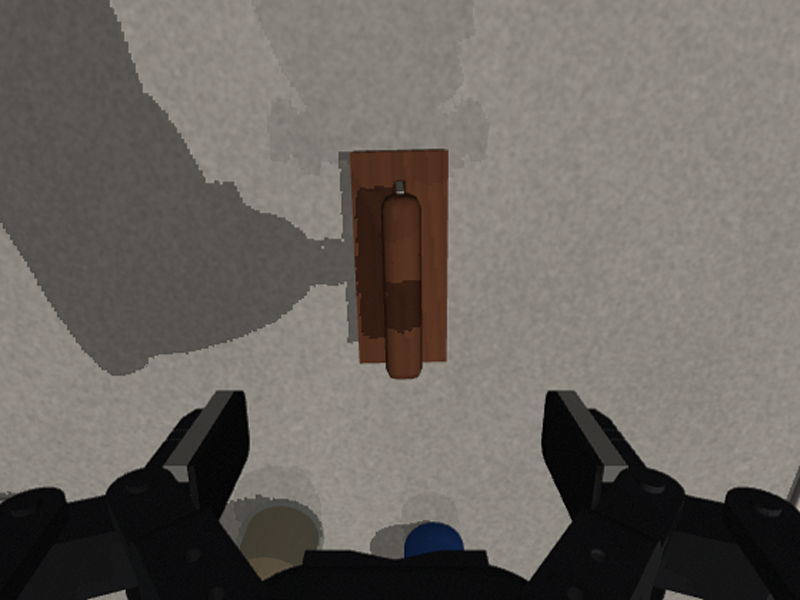

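w3 shows the handle running from (401.5,194) to (404.5,378), with its centre near (403,286), lying almost exactly between the jaws.

```bash
python3 - <<'E'
from h import *
import json
st=json.load(open("w3.json")); C=cam("wrist",st)
for z in (98,105,111):
    a,b=at_z(C,(401.5*.7,194*.7),z),at_z(C,(404.5*.7,378*.7),z); print(z,(a+b)/2,np.linalg.norm(a-b),np.degrees(np.arctan2(*(b-a)[1::-1])))
q=[at_z(C,np.array(p)*.7,40) for p in[(351,152),(447,150),(447,362),(360,363)]];print([a.round(1) for a in q],np.mean(q,0))
E
```

```text
98 [461.29879801 240.97016524  98.        ] 103.85344510639025 7.166557635019475
105 [459.24325753 240.62830806 105.        ] 101.10254949379306 7.16655763501947
111 [457.48136569 240.33528762 111.        ] 98.74463896870978 7.166557635019483
[array([393.6, 202.5,  40. ]), array([386.4, 260.6,  40. ]), array([526. , 279.6,  40. ]), array([533. , 219.8,  40. ])] [459.74818404 240.64270591  40.        ]
```

```bash
python3 - <<'E'
from h import *
plan([459.6,240.5,102],187.2)
E
```

```text
mm [-1.000e-01  5.100e+00  1.379e+02] units [-2.000e-04  1.020e-02  2.758e-01] [ 0.0003 -0.0005 -0.0035] dist 138.0 yaw 1.3
```

servo_tool(rows=[[[0,0.01,0.06,0,0,-0.003],[0,0.01,0.13,0,-0.0005,-0.0035],[0,0.01,0.2,0,-0.0005,-0.0035],[0,0.01,0.25,0,-0.0005,-0.0035],[0,0.0102,0.276,0,-0.0005,-0.0035]]])

```text
clock: 5.4
eef_pos: [458.3, 240.1, 99.6]
tcp_rot: [180.0, -0.1, -172.7]
ft_force: [0.5, -0.2, 0.2]
finger_gap: 0.996
grasp_force: 0.0
```

servo_tool(rows=[[[0,0,0,0,0,0],[0,0,0,0,0,0],[0,0,0,0,0,0],[0,0,0,0,0,0],[0,0,0,0,0,0]]], fingers=0.3, force=30)

```text
clock: 5.9
eef_pos: [459.8, 240.9, 102.4]
tcp_rot: [179.9, 0.1, -172.5]
ft_force: [0.4, -1.1, 0.9]
finger_gap: 0.302
grasp_force: 0.0
```

servo_tool(rows=[[[0,0,0,0,0,0],[0,0,0,0,0,0],[0,0,0,0,0,0],[0,0,0,0,0,0],[0,0,0,0,0,0]]], fingers=0)

```text
clock: 6.4
eef_pos: [459.8, 240.6, 102.4]
tcp_rot: [179.9, 0.0, -172.5]
ft_force: [-0.2, -2.9, 5.8]
finger_gap: 0.228
grasp_force: 29.1
```

```bash
python3 - <<'E'
from h import *
s=robot.read_state(); print(s["ft_force"],s["torque"],s["joints"]); plan([459.6,240.5,200],187.2)
E
```

```text
[-0.16754415 -2.90373677  5.83994275] [-0.88245688  0.03877173 -0.02349074] [ 2.75921767e+01  1.88248276e+01 -1.56543915e+01  5.54501325e+01
  5.23685683e-02  2.01366336e+01]
mm [  0.1   0.1 -97.6] units [ 2.000e-04  1.000e-04 -1.953e-01] [0.0002 0.0001 0.0007] dist 98.0 yaw 0.3
```

servo_tool(rows=[[[0,0,-0.02,0,0,0],[0,0,-0.05,0,0,0],[0,0,-0.1,0,0,0],[0,0,-0.17,0,0,0],[0,0,-0.23,0,0,0]]], force=40)

```text
clock: 6.9
eef_pos: [459.2, 240.5, 218.9]
tcp_rot: [179.9, 0.0, -172.5]
ft_force: [0.5, 1.1, -2.1]
finger_gap: 0.226
grasp_force: 39.5
```

```bash
python3 - <<'E'
from h import *
s=robot.read_state(); print(s["ft_force"],s["torque"],s["finger_gap"],s["grasp_force"]); plan([489.7,-152.5,217],178.87)
E
```

```text
[ 0.45415489  1.07558151 -2.06292012] [ 0.02053118 -0.04762899  0.00548523] 0.22610193953028623 39.48736846446991
mm [  20.9 -393.7    1.1] units [ 0.0419 -0.7873  0.0023] [0.0003 0.     0.0239] dist 394.0 yaw 8.6
```

servo_tool(rows=[[[0.003,-0.05,0,0,0,0.003],[0.007,-0.13,0,0,0,0.006],[0.012,-0.21,0,0,0,0.01],[0.017,-0.3,0,0,0,0.015],[0.022,-0.39,0,0,0,0.02]]])

```text
clock: 7.4
eef_pos: [473.6, 44.3, 217.2]
tcp_rot: [179.9, 0.0, -179.8]
ft_force: [1.9, -0.5, -2.0]
finger_gap: 0.227
grasp_force: 39.6
```

```bash
python3 - <<'E'
from h import *
plan([489.7,-152.5,217],178.87)
E
```

```text
mm [ -15.3 -196.9   -0.2] units [-0.0305 -0.3938 -0.0004] [0.0003 0.     0.0038] dist 197.0 yaw 1.4
```

servo_tool(rows=[[[-0.007,-0.09,0,0,0,0.002],[-0.015,-0.18,0,0,0,0.003],[-0.022,-0.27,0,0,0,0.004],[-0.028,-0.35,0,0,0,0.004],[-0.0305,-0.394,0,0,0,0.0038]]])

```text
clock: 7.9
eef_pos: [489.9, -153.9, 216.6]
tcp_rot: [179.9, -0.0, 178.8]
ft_force: [0.2, 1.0, -3.5]
finger_gap: 0.226
grasp_force: 39.7
```

servo_tool(rows=[[[0,0,0,0,0,0],[0,0,0,0,0,0],[0,0,0,0,0,0]]])

```text
clock: 8.2
eef_pos: [490.1, -150.4, 216.4]
tcp_rot: [179.9, -0.0, 178.9]
ft_force: [0.5, 0.5, -3.3]
finger_gap: 0.23
grasp_force: 39.8
```

```bash
python3 - <<'E'
from h import *
import json
plan([489.7,-152.5,217],178.87)
st=robot.read_state(); f=viewer.grab_frame("wrist"); g=viewer.grab_frame("scene"); np.save("pics/w4.npy",f); np.save("pics/s4.npy",g)
json.dump({k:list(st[k]) for k in("eef_pos","tcp_rot")},open("w4.json","w")); print(st["eef_pos"],st["tcp_rot"])
C=cam("wrist",st)
for p in ([489.7,-152.4,100],[427,-152,100],[552,-152,100]): print(proj(C,p))
S=cam("scene"); u,v=proj(S,[490,-152,130]).astype(int); print(u,v)
a=cv2.resize(f[60:360,160:400],(400,500),interpolation=cv2.INTER_CUBIC); b=cv2.resize(g[v-60:v+60,u-48:u+48],(400,500),interpolation=cv2.INTER_CUBIC)
cv2.imwrite("pics/w4.png",np.hstack([a,b])[:,:,::-1])
E
```

```text
mm [ 0.3 -2.1 -0.6] units [ 0.0006 -0.0043 -0.0012] [ 0.0003 -0.0001  0.0002] dist 2.0 yaw 0.1
[ 490.06165177 -150.3693674   216.39245877] [ 1.79886527e+02 -2.06867307e-02  1.78945745e+02]
[271.83068446 211.5518113 ]
[270.40130443 120.09167557]
[274.10493492 289.73658475]
186 190
```

View pics/w4.png

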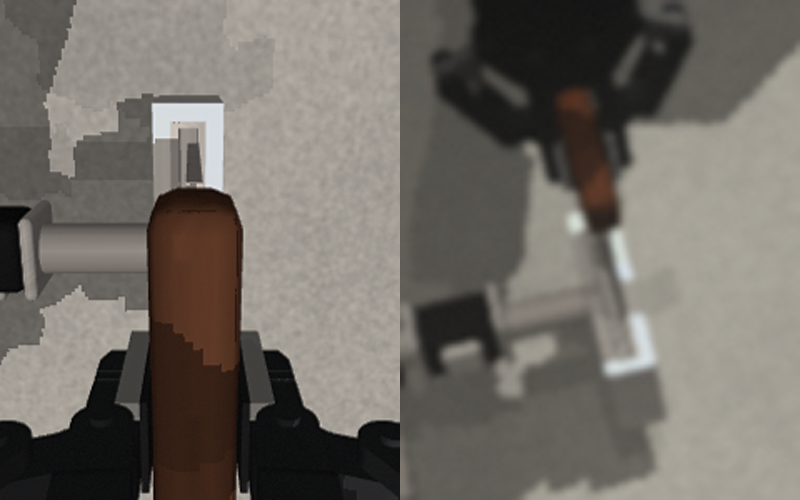

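w4 shows the head's far edge at crop row 103, columns 152–223 (centre 187.5). The handle is centred at column 195 with its far end near row 190, so blade and slot are nearly aligned. Next I'll check the remaining bias.

```bash
python3 - <<'E'
from h import *
import json
st=json.load(open("w4.json")); C=cam("wrist",st); e=np.array(st["eef_pos"])
for dx in(-50,0,20):
  for dz in (-4,9): print(dx,dz,(proj(C,e+[dx,0,dz])-[160,60])*5/3)
for y in(-152.4,-151,-150): print(y,[((proj(C,[x,y,100])-[160,60])*5/3).round(1) for x in(427,440)])
E
```

```text
-50 -4 [185.14163148 194.55727221]
-50 9 [184.2744855  208.80680286]
0 -4 [189.6541569 396.8362344]
0 9 [189.31260952 428.56217955]
20 -4 [191.20534238 466.36984619]
20 9 [191.01887221 502.98678652]
-152.4 [array([183. , 100.2]), array([183.7, 133.8])]
-151 [array([186.6, 100.1]), array([187.2, 133.7])]
-150 [array([189.1, 100.1]), array([189.8, 133.7])]
```

```bash
python3 - <<'E'
from h import *
import json
st=json.load(open("w4.json")); K,Rm,o=cam("wrist",st); e=np.array(st["eef_pos"]); print(st,o-e); print(Rm)
print(Rm.T@(-(o-e)), proj((K,Rm,o),e)); print(robot.read_state()["eef_pos"])
E
```

```text
{'eef_pos': [490.0616517678951, -150.3693674008616, 216.39245877191416], 'tcp_rot': [179.8865270911549, -0.02068673071979355, 178.94574491198415]} [-77.61047707   2.25447509 122.1402158 ]
[[ 0.01740016  0.95357627  0.30064853]
 [ 0.99984798 -0.01693069 -0.00416702]
 [ 0.00111662  0.30067533 -0.9537259 ]]
[ -1.04008157  37.3211286  139.83115788] [273.73330986 303.59930038]
[ 490.13766778 -150.21280683  216.32706249]
```

servo_tool(rows=[[[0,0,0,0,0,0],[0,0,0,0,0,0]]])

```text
clock: 8.5
eef_pos: [490.1, -150.7, 216.2]
tcp_rot: [179.9, -0.0, 179.0]
ft_force: [0.4, 0.9, -2.5]
finger_gap: 0.225
grasp_force: 39.8
```

```bash
python3 - <<'E'
from h import *
for i in range(2): print(viewer.camera_info("wrist")["mount"].round(4))
E
```

```text
[[ 1.000000e-03 -9.536000e-01 -3.010000e-01  7.768350e+01]
 [ 1.000000e+00  1.200000e-03 -5.000000e-04  1.067700e+00]
 [ 9.000000e-04 -3.010000e-01  9.536000e-01 -1.221104e+02]
 [ 0.000000e+00  0.000000e+00  0.000000e+00  1.000000e+00]]
[[ 1.000000e-03 -9.536000e-01 -3.010000e-01  7.768350e+01]
 [ 1.000000e+00  1.200000e-03 -5.000000e-04  1.067700e+00]
 [ 9.000000e-04 -3.010000e-01  9.536000e-01 -1.221104e+02]
 [ 0.000000e+00  0.000000e+00  0.000000e+00  1.000000e+00]]
```

The calibration noise is redrawn in each process, so I cross-checked the views from both yaws. That puts the slot centre at about (490.4, -153.1).

servo_tool(rows=[[[0,-0.003,0,0,0,0],[0,-0.005,0,0,0,0.0003],[0,-0.005,0.015,0,0,0.0003],[0,-0.005,0.03,0,0,0.0003],[0,-0.005,0.042,0,0,0.0003]]])

```text
clock: 9.0
eef_pos: [489.7, -153.5, 194.0]
tcp_rot: [179.9, -0.1, 178.8]
ft_force: [-0.5, 0.2, -2.3]
finger_gap: 0.227
grasp_force: 39.9
```

servo_tool(rows=[[[0,0,0,0,0,0],[0,0,0,0,0,0],[0,0,0,0,0,0]]])

```text
clock: 9.3
eef_pos: [490.2, -153.6, 195.3]
tcp_rot: [179.9, -0.0, 178.8]
ft_force: [0.2, 0.3, -2.5]
finger_gap: 0.229
grasp_force: 39.8
```

servo_tool(rows=[[[0,0.0008,0.008,0,0,0],[0,0.0008,0.016,0,0,0],[0,0.0008,0.024,0,0,0],[0,0.0008,0.032,0,0,0],[0,0.0008,0.034,0,0,0]]])

```text
clock: 9.8
eef_pos: [489.8, -153.1, 177.5]
tcp_rot: [179.9, -0.1, 178.8]
ft_force: [-0.6, 0.2, -2.3]
finger_gap: 0.227
grasp_force: 39.8
```

servo_tool(rows=[[[0,0,0,0,0,0],[0,0,0,0,0,0]]])

```text
clock: 10.0
eef_pos: [490.1, -153.2, 178.2]
tcp_rot: [179.9, -0.0, 178.8]
ft_force: [0.8, 0.1, -3.4]
finger_gap: 0.228
grasp_force: 39.8
```

```bash
python3 - <<'E'
from h import *
s=robot.read_state(); print(s["ft_force"],s["torque"],s["eef_pos"])
E
```

```text
[ 0.84119831  0.13728329 -3.38490928] [-0.0143197   0.00359801  0.00666358] [ 490.12321932 -153.17492486  178.20655826]
```

servo_tool(rows=[[[0,0,0.014,0,0,0],[0,0,0.028,0,0,0],[0,0,0.042,0,0,0],[0,0,0.054,0,0,0],[0,0,0.064,0,0,0]]])

```text
clock: 10.5
eef_pos: [489.8, -153.0, 145.3]
tcp_rot: [179.9, -0.1, 178.8]
ft_force: [0.5, -0.5, -2.3]
finger_gap: 0.227
grasp_force: 39.9
```

servo_tool(rows=[[[0,0,0.002,0,0,0],[0,0,0.004,0,0,0],[0,0,0.006,0,0,0],[0,0,0.006,0,0,0]]])

```text
clock: 10.9
eef_pos: [490.1, -153.1, 143.2]
tcp_rot: [179.9, -0.0, 178.8]
ft_force: [0.5, 0.3, -3.2]
finger_gap: 0.227
grasp_force: 39.9
```

```bash
python3 - <<'E'
from h import *
s=robot.read_state(); print(s["ft_force"],s["torque"],s["eef_pos"])
E
```

```text
[ 0.52031419  0.3335625  -3.21316965] [-0.04080736  0.02019731 -0.0095353 ] [ 490.14776257 -153.11429116  143.21257452]
```

Almost on the floor. I'll press down a little more until it touches.

servo_tool(rows=[[[0,0,0.0015,0,0,0],[0,0,0.003,0,0,0],[0,0,0.004,0,0,0],[0,0,0.004,0,0,0]]])

```text
clock: 11.3
eef_pos: [490.3, -153.3, 142.4]
tcp_rot: [179.9, 0.1, 178.8]
ft_force: [-7.5, 1.6, 17.8]
finger_gap: 0.226
grasp_force: 42.6
```

Floor contact at 20 N, so the scraper is home. Releasing, then rising.

servo_tool(rows=[[[0,0,-0.001,0,0,0],[0,0,-0.001,0,0,0],[0,0,-0.001,0,0,0],[0,0,-0.001,0,0,0],[0,0,-0.001,0,0,0]]], fingers=0.7)

```text
clock: 11.8
eef_pos: [490.0, -153.1, 141.5]
tcp_rot: [179.9, -0.0, 178.8]
ft_force: [-0.3, 0.2, 0.5]
finger_gap: 0.697
grasp_force: 0.0
```

servo_tool(rows=[[[0,0,-0.04,0,0,0],[0,0,-0.1,0,0,0],[0,0,-0.17,0,0,0],[0,0,-0.23,0,0,0],[0,0,-0.23,0,0,0]]])

```text
clock: 12.3
eef_pos: [491.6, -153.7, 260.3]
tcp_rot: [180.0, 0.3, 178.8]
ft_force: [-0.2, 0.4, 0.8]
finger_gap: 0.7
grasp_force: 0.0
```

```bash
python3 - <<'E'
from h import *
import json
st=robot.read_state(); f=viewer.grab_frame("wrist"); g=viewer.grab_frame("top"); print(st["eef_pos"],st["joints"])
C=cam("top"); T=proj(C,[490,-153,138]); u,v=T.astype(int); print(T)
a=cv2.resize(f,(480,360)); b=cv2.resize(g[v-60:v+60,u-30:u+130],(320,240),interpolation=cv2.INTER_CUBIC)
cv2.imwrite("pics/w5.png",np.hstack([a,cv2.copyMakeBorder(b,0,120,0,0,cv2.BORDER_CONSTANT)])[:,:,::-1])
plan([490,-243,230],269)
E
```

```text
[ 491.55819846 -153.72930578  260.32745061] [-17.41670874  13.68853653   0.93819989  76.97689225   0.08809931
 -16.22061002]
[359.31758451 266.80314045]
mm [ -1.5 -89.6  26.6] units [-0.0029 -0.1793  0.0533] [ 1.000e-04  2.000e-04 -2.506e-01] dist 94.0 yaw 90.2
```

View pics/w5.png

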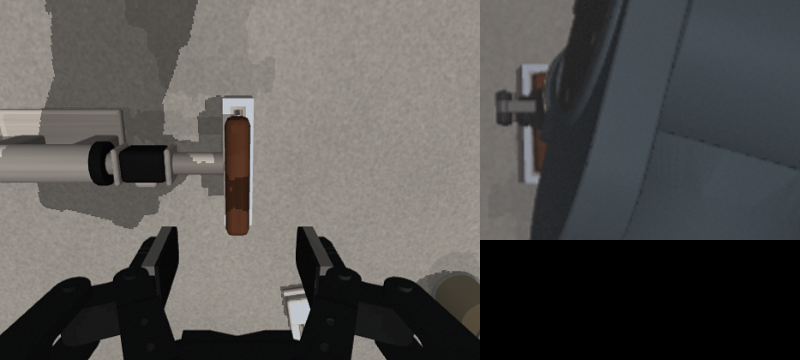

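The scraper sits home in the slot, in line with the head (handle at x 225–250 in the view). Next I turn 90° and go over the sleeve.

servo_tool(rows=[[[0,-0.03,0,0,0,-0.022],[0,-0.07,0,0,0,-0.044],[0,-0.11,0,0,0,-0.066],[0,-0.15,0,0,0,-0.088],[0,-0.179,0,0,0,-0.11]]], fingers=1)

```text
clock: 12.9
eef_pos: [487.6, -243.6, 254.9]
tcp_rot: [179.8, -0.0, -141.3]
ft_force: [-0.2, 0.6, -0.0]
finger_gap: 0.996
grasp_force: 0.0
```

servo_tool(rows=[[[0,0,0,0,0,-0.022],[0,0,0,0,0,-0.044],[0,0,0,0,0,-0.066],[0,0,0,0,0,-0.088],[0,0,0,0,0,-0.11]]])

```text
clock: 13.4
eef_pos: [487.7, -242.5, 255.0]
tcp_rot: [179.8, 0.1, -101.7]
ft_force: [-0.4, -0.2, -0.2]
finger_gap: 1.006
grasp_force: 0.0
```

```bash
python3 - <<'E'
from h import *
plan([488.8,-243,230],268.87)
E
```

```text
mm [ 0.3 -1.2 25. ] units [ 0.0006 -0.0024  0.05  ] [ 0.0004  0.0004 -0.0293] dist 25.0 yaw 10.5
```

servo_tool(rows=[[[0,-0.002,0,0.0004,0.0004,-0.015],[0,-0.002,0,0.0004,0.0004,-0.0293],[0,-0.002,0,0.0004,0.0004,-0.0293],[0,-0.002,0,0.0004,0.0004,-0.0293]]])

```text
clock: 13.8
eef_pos: [488.9, -242.8, 255.6]
tcp_rot: [-180.0, -0.0, -91.6]
ft_force: [-0.6, -0.5, -0.5]
finger_gap: 0.999
grasp_force: 0.0
```

```bash
python3 - <<'E'
from h import *
plan([488.8,-243,92],268.87)
st=robot.read_state(); print(st["eef_pos"]); f=viewer.grab_frame("wrist").astype(int); C=cam("wrist",st)
u0,v0=proj(C,[488.8,-243,107]); m=(f.max(2)<55).astype(np.uint8); n,l,s,c=cv2.connectedComponentsWithStats(m)
print(u0,v0); print([(s[i].tolist(),c[i].round(1).tolist()) for i in range(1,n) if s[i,4]>300])
for i in range(1,n):
    if s[i,4]>300: print(at_z(C,(s[i,0]+s[i,2]/2-.5,s[i,1]+s[i,3]/2-.5),107).round(1))
E
```

```text
mm [1.000e-01 2.000e-01 1.636e+02] units [2.000e-04 4.000e-04 3.271e-01] [-0.0001 -0.0001 -0.0013] dist 164.0 yaw 0.5
[ 488.88646971 -242.82272055  255.56434762]
275.60730499176157 197.33796114799034
[([249, 135, 55, 19, 859], [275.9, 144.7]), ([256, 173, 41, 51, 1977], [276.2, 197.3]), ([0, 274, 560, 146, 37036], [280.1, 375.1]), ([213, 303, 131, 28, 1937], [276.6, 310.5])]
[ 487.3 -284.8  107. ]
[ 488.5 -242.4  107. ]
[ 489.2 -102.1  107. ]
[ 489.7 -133.8  107. ]
```

The sleeve is confirmed within 1 mm. Descending.

servo_tool(rows=[[[0,0,0.05,0,0,-0.001],[0,0,0.11,0,0,-0.0013],[0,0,0.17,0,0,-0.0013],[0,0,0.23,0,0,-0.0013],[0,0,0.27,0,0,-0.0013]]])

```text
clock: 14.35
eef_pos: [488.5, -242.7, 119.2]
tcp_rot: [180.0, -0.0, -91.1]
ft_force: [-0.2, -0.1, 0.1]
finger_gap: 0.997
grasp_force: 0.0
```

servo_tool(rows=[[[0,0,0.02,0,0,0],[0,0,0.04,0,0,0],[0,0,0.057,0,0,0],[0,0,0.057,0,0,0],[0,0,0.057,0,0,0]]])

```text
clock: 14.85
eef_pos: [489.8, -243.3, 93.5]
tcp_rot: [-179.9, -0.1, -91.0]
ft_force: [-0.2, 0.1, -0.1]
finger_gap: 0.998
grasp_force: 0.0
```

servo_tool(rows=[[[0,0,0,0,0,0],[0,0,0,0,0,0],[0,0,0,0,0,0],[0,0,0,0,0,0],[0,0,0,0,0,0]]], fingers=0.55)

```text
clock: 15.35
eef_pos: [489.5, -243.2, 93.0]
tcp_rot: [-179.9, -0.1, -91.0]
ft_force: [0.3, 0.2, -0.8]
finger_gap: 0.55
grasp_force: 0.0
```

servo_tool(rows=[[[0,0.0015,0,0,0,0],[0,0.0015,0,0,0,0],[0,0.0015,0,0,0,0],[0,0.0015,0,0,0,0],[0,0.0015,0,0,0,0]]], fingers=0, force=40)

```text
clock: 15.85
eef_pos: [489.1, -243.2, 93.4]
tcp_rot: [-179.8, -0.1, -91.0]
ft_force: [0.9, 0.6, 5.4]
finger_gap: 0.367
grasp_force: 41.1
```

servo_tool(rows=[[[0,0,0,0,0,0],[0,0,0,0,0,0],[0,0,0,0,0,0]]])

```text
clock: 16.15
eef_pos: [489.1, -243.3, 93.4]
tcp_rot: [-179.8, -0.1, -91.0]
ft_force: [1.3, 0.6, 5.4]
finger_gap: 0.365
grasp_force: 41.1
```

```bash
python3 - <<'E'
from h import *
s=robot.read_state(); print(s["ft_force"],s["torque"],s["eef_pos"],s["finger_gap"]*85)
E
```

```text
[1.30580858 0.58442599 5.37932299] [ 0.13073352 -0.00768988 -0.15251751] [ 489.13471271 -243.25769829   93.42631153] 31.019995368055458
```

The button is fully in (31 mm gap). Pulling out smoothly.

servo_tool(rows=[[[-0.006,0,0,0,0,0],[-0.02,0,0,0,0,0],[-0.04,0,0,0,0,0],[-0.06,0,0,0,0,0],[-0.08,0,0,0,0,0]]])

```text
clock: 16.65
eef_pos: [490.0, -203.7, 93.4]
tcp_rot: [-179.8, -0.2, -91.0]
ft_force: [2.3, -7.9, 3.2]
finger_gap: 0.368
grasp_force: 40.7
```

servo_tool(rows=[[[-0.02,0,0,0,0,0],[-0.04,0,0,0,0,0],[-0.06,0,0,0,0,0],[-0.08,0,0,0,0,0],[-0.1,0,0,0,0,0]]])

```text
clock: 17.15
eef_pos: [490.9, -153.9, 93.4]
tcp_rot: [-179.8, -0.2, -91.0]
ft_force: [2.7, -10.6, 4.7]
finger_gap: 0.372
grasp_force: 40.7
```

servo_tool(rows=[[[-0.008,0,0,0,0,0],[-0.014,0,0,0,0,0],[-0.016,0,0,0,0,0],[-0.016,0,0,0,0,0],[-0.016,0,0,0,0,0]]])

```text
clock: 17.65
eef_pos: [491.1, -145.9, 93.4]
tcp_rot: [-179.8, -0.2, -91.0]
ft_force: [2.5, -8.1, 5.7]
finger_gap: 0.368
grasp_force: 40.9
```

```bash
python3 - <<'E'
from h import *
s=robot.read_state(); print(s["ft_force"],s["torque"],s["eef_pos"],s["finger_gap"]*85)
E
```

```text
[ 2.45489026 -8.1022116   5.66764032] [-1.29591528 -0.18038499 -0.11173111] [ 491.07847248 -145.93759372   93.42221454] 31.247827136387066
```

servo_tool(rows=[[[-0.002,0,0,0,0,0],[-0.004,0,0,0,0,0],[-0.006,0,0,0,0,0],[-0.006,0,0,0,0,0],[-0.006,0,0,0,0,0]]])

```text
clock: 18.15
eef_pos: [491.1, -143.2, 93.4]
tcp_rot: [-179.8, -0.2, -91.0]
ft_force: [3.0, -10.0, 4.5]
finger_gap: 0.367
grasp_force: 40.8
```

servo_tool(rows=[[[0,0,0,0,0,0],[0,0,0,0,0,0],[0,0,0,0,0,0],[0,0,0,0,0,0]]])

```text
clock: 18.55
eef_pos: [491.1, -143.2, 93.4]
tcp_rot: [-179.8, -0.2, -91.0]
ft_force: [2.3, -9.7, 5.3]
finger_gap: 0.37
grasp_force: 40.8
```

```bash
python3 - <<'E'
from h import *
s=robot.read_state(); print(s["ft_force"],s["eef_pos"],s["joint_vel"].round(2)); C=cam("wrist",s); f=viewer.grab_frame("wrist")
for z in(107,): 
    m=(f.max(2)<55).astype(np.uint8); n,l,t,c=cv2.connectedComponentsWithStats(m); print([t[i].tolist() for i in range(1,n) if t[i,4]>300])
cv2.imwrite("pics/w6.png",f[:,:,::-1]); print(proj(C,[492,-53.5,151]))
hsv=cv2.cvtColor(f,cv2.COLOR_RGB2HSV); w=((hsv[...,0]<15)&(hsv[...,1]>100)&(hsv[...,2]>40)).astype(np.uint8); n,l,t,c=cv2.connectedComponentsWithStats(w); print([(t[i].tolist(),c[i].round(1)) for i in range(1,n) if t[i,4]>150])
E
```

```text
[ 2.27752508 -9.69414449  5.25996112] [ 491.11895193 -143.18299936   93.40057041] [-0.08  0.01 -0.09  0.11 -0.    0.13]
[[0, 271, 560, 149, 47733]]
[276.2265638  652.19650029]
[]
```

```bash
python3 - <<'E'
from h import *
for n in("scene","top"):
    f=viewer.grab_frame(n); C=cam(n); print(n,[proj(C,[x,-53,z]).round() for x,z in((442,138),(492,138),(542,138))])
    h=cv2.cvtColor(f,cv2.COLOR_RGB2HSV); w=(((h[...,0]<12)|(h[...,0]>172))&(h[...,1]>110)&(h[...,2]>30)).astype(np.uint8)
    k,l,t,c=cv2.connectedComponentsWithStats(w); print([(t[i].tolist(),c[i].round(1)) for i in range(1,k) if t[i,4]>40])
E
```

```text
scene [array([221., 164.]), array([227., 179.]), array([232., 194.])]
[([485, 0, 15, 13, 65], array([492.1,   4. ])), ([542, 0, 18, 34, 120], array([550.8,  14.4])), ([501, 13, 23, 23, 143], array([512.6,  22.8])), ([504, 37, 56, 81, 1037], array([538.1,  76.7])), ([540, 39, 20, 23, 106], array([548.6,  50.4])), ([309, 152, 41, 38, 638], array([329.3, 170.8])), ([222, 163, 14, 28, 168], array([228.5, 176.7]))]
top [array([311., 292.]), array([310., 267.]), array([310., 242.])]
[([164, 255, 31, 64, 1381], array([178.7, 286.6])), ([305, 254, 7, 36, 136], array([307.9, 271.9]))]
```

```bash
python3 -c "
from plant import job
print(job.hand_in())"
```

```text
the job is handed in; nothing more can be done
None
```

I handed the job in at about 18.7 s: the scraper is home in the slot and the arm is held at its second stop with the button squeezed. The hand-in returned no verdict. The measured pull was 100 mm, and the scene camera shows the handle where it should be.

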